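Set out the boxed stirrup cups on the display stand in box order

TASK

The four animal-head stirrup cups stand in their open boxes in the light wooden carrying rack. Lift them out and set them in the four round wells of the dark display stand in the same order from left to right (as the robot sees them) as their boxes, so that each can go back to its own box after the sale. Each cup must stay upright, end seated flat in its well, and none may be knocked over.

Things in the scene. Friction and masses are not known exactly. Their poses are not given: they have to be found in the camera images.
- ram_cup: Silvery cup, mouth down, with a ram's head with curled horns; 147 mm high, about 0.24 kg. Origin on its underside; z up, snout to -x. Foot round, 74 mm across, its centre 0.5 mm along +x. 90 to 115 mm up it is 30 to 46 mm wide along y, narrowing upwards: grip there from above, over the foot's centre, closing along y, fingertips 85 mm above the underside, 25 N.
- hound_cup: Silvery cup, mouth down, with a hound's head with hanging ears, the lowest; 134 mm high, about 0.24 kg. Origin on its underside; z up, snout to -x. Foot round, 74 mm across, its centre 2.5 mm along +x. 90 to 115 mm up it is 30 to 46 mm wide along y, narrowing upwards: grip there from above, over the foot's centre, closing along y, fingertips 85 mm above the underside, 25 N.
- fox_cup: Silvery cup, mouth down, with a fox's head with two pointed upright ears; 156 mm high, about 0.24 kg. Origin on its underside; z up, snout to -x. Foot round, 74 mm across, its centre 3.5 mm along +x. 90 to 115 mm up it is 30 to 46 mm wide along y, narrowing upwards: grip there from above, over the foot's centre, closing along y, fingertips 85 mm above the underside, 25 N.
- horse_cup: Silvery cup, mouth down, with a horse's head with a mane, the tallest; 161 mm high, about 0.24 kg. Origin on its underside; z up, snout to -x. Foot round, 74 mm across, its centre 7.5 mm along +x. 90 to 115 mm up it is 30 to 46 mm wide along y, narrowing upwards: grip there from above, over the foot's centre, closing along y, fingertips 85 mm above the underside, 25 N.
- ram_box: Open square presentation box of pale card, grey pad inside, lid off, 92 x 92 x 44 mm with 3 mm walls; the four are alike. This is the one in which the ram cup stands at the start. Origin at the centre of its underside, z up; the cup stands on its inner floor, 4 mm above the origin. It does not move.
- hound_box: Open square presentation box of pale card, grey pad inside, lid off, 92 x 92 x 44 mm with 3 mm walls; the four are alike. This is the one in which the hound cup stands at the start. Origin at the centre of its underside, z up; the cup stands on its inner floor, 4 mm above the origin. It does not move.
- fox_box: Open square presentation box of pale card, grey pad inside, lid off, 92 x 92 x 44 mm with 3 mm walls; the four are alike. This is the one in which the fox cup stands at the start. Origin at the centre of its underside, z up; the cup stands on its inner floor, 4 mm above the origin. It does not move.
- horse_box: Open square presentation box of pale card, grey pad inside, lid off, 92 x 92 x 44 mm with 3 mm walls; the four are alike. This is the one in which the horse cup stands at the start. Origin at the centre of its underside, z up; the cup stands on its inner floor, 4 mm above the origin. It does not move.
- carrier: Light wooden carrying rack, 112 x 424 mm, on battens, its raised ends 89 mm high. Holds the four boxes in a row along its y, centres at y = +150, +50, -50, -150 mm; +y is to the robot's left (within 0.1 rad of world y). Origin at table level under its centre; the boxes stand 32 mm above it. Fixed; in front of the stand or behind it.
- stand: Dark wooden display stand on bun feet, 122 x 420 mm, top 44 mm above its origin, with four round felt-lined wells, 90 mm across, 10 mm deep (floors 34 mm above the origin), centres at x = 0, y = +150, +50, -50, -150 mm; +y is to the robot's left (within 0.1 rad of world y). Origin at table level under its centre. Fixed; wells empty at the start.

How it is judged (in metres and radians):
At the end, for the whole second after the job is handed in: Counted from the left, each cup stands in the well whose number is that of its own box in the carrying rack (within 18 mm of the well's centre along and across the stand), its underside on the well's floor (30 to 38 mm above the stand's origin), upright within 0.05 rad, at rest and released (((y of ram_box in the frame of carrier between 0.12 and 0.18 m and y of ram_cup in the frame of stand between 0.132 and 0.168 m) or (y of ram_box in the frame of carrier between 0.02 and 0.08 m and y of ram_cup in the frame of stand between 0.032 and 0.068 m) or (y of ram_box in the frame of carrier between -0.08 and -0.02 m and y of ram_cup in the frame of stand between -0.068 and -0.032 m) or (y of ram_box in the frame of carrier between -0.18 and -0.12 m and y of ram_cup in the frame of stand between -0.168 and -0.132 m)) and x of ram_cup in the frame of stand between -0.018 and 0.018 m and z of ram_cup in the frame of stand between 0.03 and 0.038 m and angle between each of ram_cup, hound_cup, fox_cup, horse_cup's own z axis and vertical below 0.05 rad and linear speed of each of ram_cup, hound_cup, fox_cup, horse_cup below 0.02 m/s and angular speed of each of ram_cup, hound_cup, fox_cup, horse_cup below 0.15 rad/s and ((y of hound_box in the frame of carrier between 0.12 and 0.18 m and y of hound_cup in the frame of stand between 0.132 and 0.168 m) or (y of hound_box in the frame of carrier between 0.02 and 0.08 m and y of hound_cup in the frame of stand between 0.032 and 0.068 m) or (y of hound_box in the frame of carrier between -0.08 and -0.02 m and y of hound_cup in the frame of stand between -0.068 and -0.032 m) or (y of hound_box in the frame of carrier between -0.18 and -0.12 m and y of hound_cup in the frame of stand between -0.168 and -0.132 m)) and x of hound_cup in the frame of stand between -0.018 and 0.018 m and z of hound_cup in the frame of stand between 0.03 and 0.038 m and ((y of fox_box in the frame of carrier between 0.12 and 0.18 m and y of fox_cup in the frame of stand between 0.132 and 0.168 m) or (y of fox_box in the frame of carrier between 0.02 and 0.08 m and y of fox_cup in the frame of stand between 0.032 and 0.068 m) or (y of fox_box in the frame of carrier between -0.08 and -0.02 m and y of fox_cup in the frame of stand between -0.068 and -0.032 m) or (y of fox_box in the frame of carrier between -0.18 and -0.12 m and y of fox_cup in the frame of stand between -0.168 and -0.132 m)) and x of fox_cup in the frame of stand between -0.018 and 0.018 m and z of fox_cup in the frame of stand between 0.03 and 0.038 m and ((y of horse_box in the frame of carrier between 0.12 and 0.18 m and y of horse_cup in the frame of stand between 0.132 and 0.168 m) or (y of horse_box in the frame of carrier between 0.02 and 0.08 m and y of horse_cup in the frame of stand between 0.032 and 0.068 m) or (y of horse_box in the frame of carrier between -0.08 and -0.02 m and y of horse_cup in the frame of stand between -0.068 and -0.032 m) or (y of horse_box in the frame of carrier between -0.18 and -0.12 m and y of horse_cup in the frame of stand between -0.168 and -0.132 m)) and x of horse_cup in the frame of stand between -0.018 and 0.018 m and z of horse_cup in the frame of stand between 0.03 and 0.038 m); the robot touches nothing.
It fails at once if a cup is tipped over (leans more than 0.5 rad) (angle between any of ram_cup, hound_cup, fox_cup, horse_cup's own z axis and vertical above 0.5 rad).
It also fails if it takes over 99 s, if anything falls off the work surface, if the arm or the gripper's body presses on something with over 40 N, if the wrist force passes 120 N, or if a joint passes its speed limit or range.

ROBOT

A 7-joint arm with a two-finger parallel gripper is mounted at the origin on a cart in front of the work surface, level with it; the furniture and walls round the work are solid. World frame = base frame: x ahead of the robot, y to its left, z up, the work surface at z = 0. Lengths are in m, angles in degrees, forces in N, time in s.
With the tool pointing down it reaches from about 0.4 to 0.875 m from the base axis. Payload 6.5 kg.
Tool frame: the origin (TCP) lies at the very end of the fingers, on their centre line; the grasp point (between the pads) lies 19 mm behind it; z points along the fingers, y is the line along which they close (so a half turn about z gives the same grasp; the last joint's range is limited). The gripper opens to 88 mm and grips with 3 to 60 N. Pads are 18 mm wide; open, the fingers measure 123 mm over their backs; the gripper's body (75 mm by 187 mm) begins 45 mm behind the grasp point.
Start: joints at [64.332, 30.733, -0.252, 88.115, 0.149, 61.152, -4.079], TCP at [0.242, -0.603, 0.239] pointing down, gripper open.
Joint ranges: [-154.64, 154.64], [-21.42, 123.67], [-72.66, 72.17], [13.99, 137.28], [-74.86, 254.86], [10.95, 109.41], [-158.01, 158.01]. Speed limits (degrees/s): [136.94, 136.94, 180, 180, 180, 180, 180].

INTERFACE

Orientations are given as [roll, pitch, yaw] about the fixed x, y, z axes, in that order (R = Rz(yaw) Ry(pitch) Rx(roll)).
In Python, from cell import r gives the robot as it stands. The module is installed in compiled form; this text tells all that it offers.
- The arm moves only by the tool move_arm, never from a script. Its argument "increments" is text: rows parted by semicolons, each of 5 numbers parted by spaces: the shift along the tool's x, y, z in mm, then the turn about the tool's z in degrees, then the finger opening in mm, from 0 to 88.1. In form: x y z yaw claw; .... A call has 1 to 12 rows; each row is the pose to reach, as a shift and turn from the pose commanded when the call began, along the tool's axes at that moment; what a row does not reach only later rows make up. A row lasts 1/8 s, in which the tool goes at most 62.5 mm and 10.7 degrees, less where a joint would pass 70% of its speed; a pose out of reach is approached as far as the arm can. A call with a gripper value outside its range is refused whole. The fingers move at their own pace and stop on an object; "newtons" is the grip in N (left out, the last holds). Time passes only in rows, so rows that repeat a pose let the fingers close. It gives the time, the measured TCP pose, the force, the opening and the grip force at its end, in the units of the state.
- r.sense(): the state, without advancing time (a new reading comes with each control period).
- r.get_image(name): name is "scene" or "top"; returns the picture (400x640x3 uint8, red, green, blue); there is no depth.
- r.calibration(name): a dict with "fx", "fy", "cx", "cy" (pixels), "view" (4x4, takes a point from world to camera coordinates). Camera axes: x right, y up, looking along -z (the intrinsics and any distortion apply to the point x, -y, -z); pixel columns grow to the right and rows downward; lengths in m; the calibration is good to about 2 mm. A picture is of the moment at which its call begins. calibration takes no time and is no camera call.
- r.finish_job(): hands the job in; it is judged then, once.
The state is a dict: "time": time; "joints": joint angles; "dq": joint speeds; "joint_torque": joint torques, N m; "tcp_pos": TCP position; "ee_rot": TCP orientation; "ft_force": force on the tool from outside, world axes, zero at the start; "wrist_torque": the same for the moment, N m; "width": finger opening in m; "gripper_force": force on a finger pad.
Only numpy, scipy, OpenCV 4.12 (cv2) and the standard library are available. Lean on these libraries where they do the work, as an engineer would, in place of code of your own. Each camera call takes 0.05 s, during which the arm holds its last target. There are 200 camera calls.

## Working session

There is one attempt and no reset: what is moved stays moved. The work goes in short steps, Python scripts to look and compute and a tool call to move; the robot and the scene stay as the last step left them, time stands still between calls to the robot, and variables do not carry over. Pictures are saved under pics/ and viewed, at most 14 in all, crops included, and the job is handed in when it is done.

Besides the shell and the picture viewer there is one more tool, called after "Emit:" as name(argument=value, ...) on one line, values as JSON. move_arm: Moves the arm, as the interface text tells. Its arguments: {"type":"object","properties":{"increments":{"type":"string"},"newtons":{"type":"number"}},"required":["increments"]}

```bash
mkdir -p pics; python3 - <<'E'
from cell import r
import cv2
for n in("scene","top"):
    cv2.imwrite(f"pics/{n}0.png",r.get_image(n)[:,:,::-1]); print({k:(v.tolist() if hasattr(v,'tolist') else v) for k,v in r.calibration(n).items()})
s=r.sense();print(s["time"],s["tcp_pos"],s["ee_rot"],s["width"])
E
```

```text
{'fx': 507.5428676777999, 'fy': 507.5428676777999, 'cx': 324.05311523052535, 'cy': 194.3084555244104, 'view': [[-0.7331013844864899, -0.6798317392935296, 0.01977792489434253, 0.37180402505613735], [0.5104546311500959, -0.5307699376947542, 0.6765495863400747, -0.33832443286567], [-0.4494423540359893, 0.5060751717765265, 0.7361314358930391, -0.8318906953625815], [0.0, 0.0, 0.0, 1.0]]}
{'fx': 511.47625888643444, 'fy': 511.47625888643444, 'cx': 326.3941812659389, 'cy': 201.8518941466963, 'view': [[0.02026079140251104, -0.999613446629624, -0.019038320540101114, -0.021003749087696283], [0.9874952314065445, 0.017030212036007127, 0.1567263214247811, -0.5586620070143163], [-0.15634151170140032, -0.0219756500530095, 0.9874585573702163, -0.8488138648467471], [0.0, 0.0, 0.0, 1.0]]}
0.1 [ 0.24194372 -0.60272239  0.2379616 ] [-1.79913544e+02  8.21870504e-03  2.18780140e+01] 0.08812660603440195
```

View pics/scene0.png

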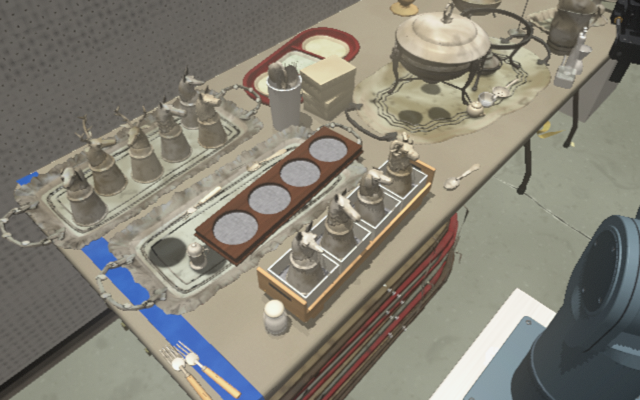

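View pics/top0.png

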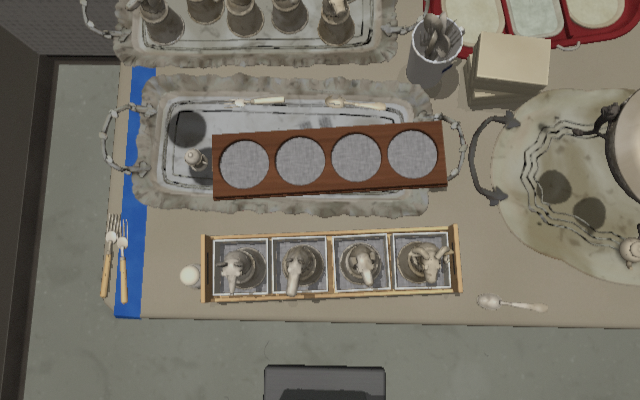

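```bash
python3 - <<'E'
import cv2
t=cv2.imread("pics/top0.png")[220:310,195:470]; s=cv2.imread("pics/scene0.png")[125:325,250:450]
cv2.imwrite("pics/t1.png",cv2.resize(t,None,fx=2.9,fy=2.9,interpolation=cv2.INTER_CUBIC)); cv2.imwrite("pics/s1.png",cv2.resize(s,None,fx=3,fy=3,interpolation=cv2.INTER_CUBIC))
E
cat > h.py <<'E'
import numpy as np,cv2
from cell import r
def ray(n,uv,z):
    c=r.calibration(n);V=np.array(c["view"]);R=V[:3,:3];o=-R.T@V[:3,3]
    d=R.T@np.array([(uv[0]-c["cx"])/c["fx"],-(uv[1]-c["cy"])/c["fy"],-1.]);return (o+d*(z-o[2])/d[2])[:2]
def proj(n,p):
    c=r.calibration(n);V=np.array(c["view"]);q=V[:3,:3]@np.asarray(p,float)+V[:3,3]
    return np.array([c["cx"]+c["fx"]*q[0]/-q[2],c["cy"]-c["fy"]*q[1]/-q[2]])
E
python3 - <<'E'
from h import *
for n in("top","scene"):
    im=cv2.imread(f"pics/{n}0.png").astype(int)
    b,g,rr=im[...,0],im[...,1],im[...,2]
    # dark brown stand wood
    m=((rr-b>18)&(rr<125)&(rr>1.4*b)).astype(np.uint8)
    m=cv2.morphologyEx(m,cv2.MORPH_OPEN,np.ones((2,2)))
    cs,h=cv2.findContours(m,cv2.RETR_CCOMP,cv2.CHAIN_APPROX_NONE)
    for c,k in zip(cs,h[0]):
        if cv2.contourArea(c)>700:
            x,y,w,hh=cv2.boundingRect(c);e=cv2.fitEllipse(c)
            print(n,k[3],cv2.contourArea(c),(x,y,w,hh),np.round(e[0],1),np.round(e[1],1),ray(n,e[0],.044).round(4),ray(n,e[0],.034).round(4))
E
```

```text
top -1 15066.0 (213, 121, 236, 81) [330.1 161.4] [ 72.2 310.9] [ 0.6314 -0.0156] [ 0.6338 -0.0154]
top 24 1999.0 (219, 140, 52, 51) [244.6 164.9] [49.5 51.5] [0.6226 0.1356] [0.6249 0.1375]
top 24 2004.0 (275, 137, 52, 51) [300.7 161.6] [49.9 51.2] [0.6301 0.0364] [0.6325 0.0372]
top 24 2006.0 (331, 133, 52, 51) [356.7 158.3] [49.8 51.3] [ 0.6378 -0.0624] [ 0.6403 -0.0628]
top 24 2005.5 (387, 130, 52, 51) [412.9 154.9] [49.5 51.6] [ 0.6455 -0.1615] [ 0.648 -0.163]
top -1 1709.5 (549, 0, 91, 50) [594.1  19.5] [51.1 90. ] [ 0.9053 -0.4936] [ 0.9108 -0.4988]
scene -1 983.5 (269, 187, 163, 136) [299.  339.4] [73.9 80.5] [0.3597 0.2218] [0.3634 0.2184]
scene -1 7835.0 (196, 128, 167, 138) [272.8 199.7] [ 51.6 239.3] [0.6204 0.0365] [0.6274 0.0307]
scene 55 1322.0 (212, 210, 48, 41) [235.6 228.7] [36.3 47.1] [0.6172 0.1406] [0.6241 0.1361]
scene 55 1131.0 (248, 183, 45, 35) [269.8 199.7] [32.9 44. ] [0.6251 0.0409] [0.6321 0.0352]
scene 55 972.0 (280, 159, 43, 33) [300.5 173.9] [30.2 41.6] [ 0.6323 -0.0576] [ 0.6394 -0.0646]
scene 55 837.5 (309, 136, 41, 28) [328.6 149.9] [26.9 39.8] [ 0.6404 -0.1579] [ 0.6476 -0.1661]
```

View pics/t1.png

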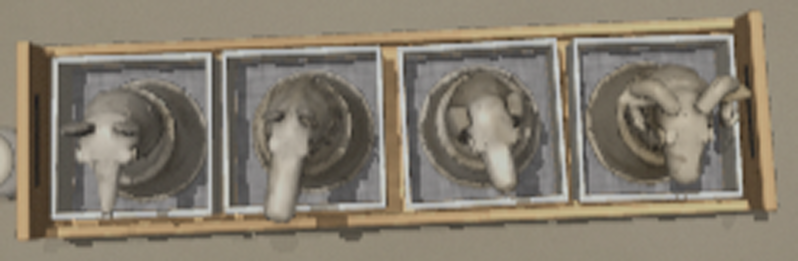

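View pics/s1.png

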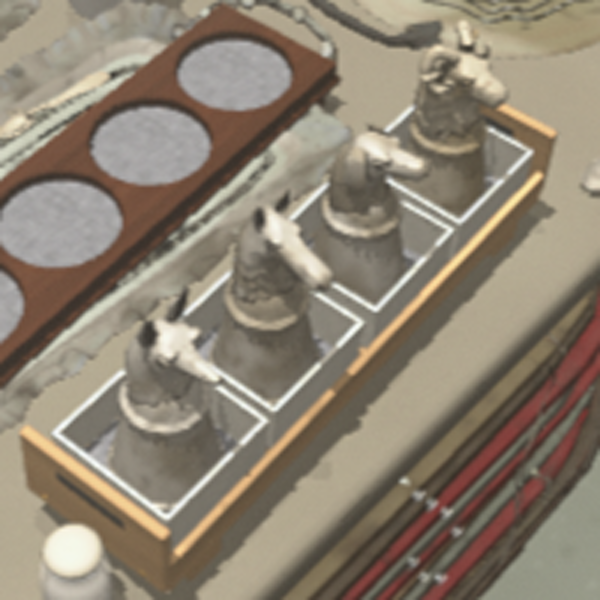

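```bash
cat > m.py <<'E'
from h import *
from scipy.optimize import least_squares
im=cv2.imread("pics/top0.png")
V=np.array(r.calibration("top")["view"]);print("cam",(-V[:3,:3].T@V[:3,3]).round(3))
# white box rims
hsv=cv2.cvtColor(im,cv2.COLOR_BGR2HSV);w=((hsv[...,2]>175)&(hsv[...,1]<30)).astype(np.uint8);w[:230]=0;w[300:]=0;w[:,:208]=0;w[:,456:]=0
cs,h=cv2.findContours(w,cv2.RETR_LIST,cv2.CHAIN_APPROX_NONE)
ys,xs=np.nonzero(w);P=np.array([ray("top",p,.076) for p in zip(xs,ys)])
print("rims rect",cv2.minAreaRect((P*1000).astype(np.float32)))
R=cv2.minAreaRect((P*1000).astype(np.float32));c0=np.array(R[0])/1000
tips_t=[(107,212),(278,218),(505,190),(685,180)];tips_s=[(217,378),(325,282),(425,168),(503,95)]
g=im.astype(int);warm=g[...,2]-g[...,0]
out=cv2.resize(im[225:305,200:465],None,fx=3,fy=3)
def lin(n,uv):
    a=np.r_[ray(n,uv,0),0];b=np.r_[ray(n,uv,.2),.2];d=b-a;return a,d/np.linalg.norm(d)
for i,(a,b) in enumerate(zip(tips_t,tips_s)):
    a=(195+a[0]/2.9,220+a[1]/2.9);b=(250+b[0]/3,125+b[1]/3)
    (p,d),(q,e)=lin("top",a),lin("scene",b)
    s=np.linalg.lstsq(np.c_[d,-e],q-p,rcond=None)[0];m=(p+d*s[0]+q+e*s[1])/2
    print("tip",i,m.round(4),"gap",np.linalg.norm(p+d*s[0]-q-e*s[1]).round(4))
for i in range(4):
    x0=[215,275,336,395][i];mk=np.zeros(im.shape[:2],np.uint8)
    mk[243:288,x0:x0+51]=(warm[243:288,x0:x0+51]>6)
    mk=cv2.morphologyEx(mk,cv2.MORPH_OPEN,np.ones((3,3)));n,l,st,_=cv2.connectedComponentsWithStats(mk);k=1+st[1:,4].argmax()
    c=max(cv2.findContours((l==k).astype(np.uint8),cv2.RETR_EXTERNAL,cv2.CHAIN_APPROX_NONE)[0],key=cv2.contourArea)
    cv2.drawContours(out,[((c-[200,225])*3+1)],-1,(0,0,255),1)
    P=np.array([ray("top",p,.036) for p in c[:,0]])
    f=least_squares(lambda q:np.hypot(*(P-q).T)-.0375,P.mean(0),loss="soft_l1",f_scale=.0015)
    res=f.fun;print("foot",i,f.x.round(4),"inliers",(abs(np.hypot(*(P-f.x).T)-.0375)<.002).mean().round(2),"proj",proj("top",[*f.x,.036]).round(1))
    for t in np.linspace(0,6.28,40):
        u=(proj("top",[f.x[0]+.037*np.cos(t),f.x[1]+.037*np.sin(t),.036])-[200,225])*3+1;cv2.circle(out,tuple(int(v) for v in u),1,(0,255,0),-1)
cv2.imwrite("pics/m1.png",out)
E
python3 m.py
```

```text
cam [ 0.419 -0.03   0.925]
rims rect ((452.00921630859375, -20.180328369140625), (92.28897857666016, 389.5428161621094), 3.2255444526672363)
tip 0 [0.401  0.1241 0.1574] gap 0.0012
tip 1 [0.3996 0.0356 0.1639] gap 0.0021
tip 2 [ 0.4158 -0.0793  0.1608] gap 0.0024
tip 3 [ 0.4224 -0.1715  0.1559] gap 0.003
foot 0 [0.4439 0.1381] inliers 0.15 proj [239.4 266.7]
foot 1 [0.4483 0.0294] inliers 0.69 proj [302.1 265.4]
foot 2 [ 0.4534 -0.0707] inliers 0.73 proj [360.1 263.6]
foot 3 [ 0.4586 -0.1742] inliers 0.31 proj [420.3 261.7]
```

View pics/m1.png

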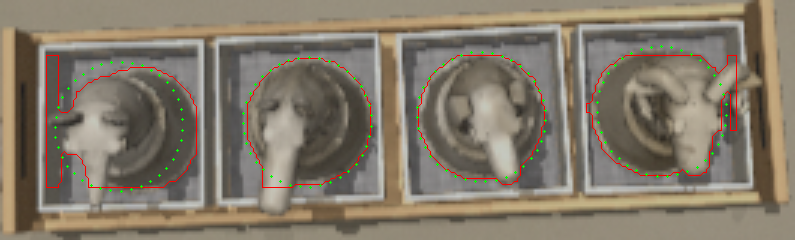

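```bash
cat >> m.py <<'E'
print('--')
for i,x0,lo,hi in((0,215,240,268),(1,275,275,326),(2,336,336,387),(3,395,395,413)):
    mk=np.zeros(im.shape[:2],np.uint8);mk[243:288,x0:x0+51]=(warm[243:288,x0:x0+51]>6)
    mk=cv2.morphologyEx(mk,cv2.MORPH_OPEN,np.ones((3,3)));n,l,st,_=cv2.connectedComponentsWithStats(mk);k=1+st[1:,4].argmax()
    c=max(cv2.findContours((l==k).astype(np.uint8),cv2.RETR_EXTERNAL,cv2.CHAIN_APPROX_NONE)[0],key=cv2.contourArea)[:,0]
    c=c[(c[:,0]>=lo)&(c[:,0]<=hi)&(c[:,1]<287)]
    P=np.array([ray("top",p,.036) for p in c])
    f=least_squares(lambda q:np.hypot(*(P-q).T)-.0372,f.x*0+[[.4436,.1296],[.4492,.0297],[.4548,-.0701],[.4604,-.1699]][i],loss="soft_l1",f_scale=.001)
    print(i,f.x.round(4),np.abs(np.hypot(*(P-f.x).T)-.0372).mean().round(4))
E
python3 m.py | sed -n '/--/,$p'
```

```text
Traceback (most recent call last):
  File "m.py", line 8, in <module>
    ys,xs=np.nonzero(w);P=np.array([ray("top",p,.076) for p in zip(xs,ys)])
                                    ~~~^^^^^^^^^^^^^^
  File "h.py", line 4, in ray
    c=r.calibration(n);V=np.array(c["view"]);R=V[:3,:3];o=-R.T@V[:3,3]
ValueError: time passes only in moves, steps and waits
```

```bash
sed -i 's/^from cell import r/from cell import r\nK={n:r.calibration(n) for n in ("top","scene")}/; s/c=r.calibration(n)/c=K[n]/' h.py; sed -i 's/r.calibration("top")/K["top"]/' m.py; python3 m.py 2>&1| sed -n '/--/,$p'
```

```text
--
0 [0.4415 0.1293] 0.0007
1 [0.4488 0.0291] 0.0012
2 [ 0.4536 -0.0707] 0.0013
3 [ 0.4581 -0.1707] 0.0009
```

```bash
cat > g.py <<'E'
import sys,numpy as np
from cell import r
# usage: g.py x y z yaw [x y z yaw ...] (mm, deg): increments from the present pose
s=r.sense();p=np.array(s["tcp_pos"])*1000;w=s["ee_rot"][2];a=np.radians(w)
T=np.array([[np.cos(a),np.sin(a),0],[np.sin(a),-np.cos(a),0],[0,0,-1]]).T
for q in np.array(sys.argv[1:],float).reshape(-1,4):
    print((T@(q[:3]-p)).round(1),"yaw",round(-((q[3]-w+180)%360-180),1))
print("t",s["time"],p.round(1),np.round(s["ee_rot"],2),"F",np.round(s["ft_force"],1),round(s["width"]*1000,1))
E
python3 g.py 480 -250 300 5  448.8 29.1 270 -7.5
```

```text
[ 352.3 -238.6  -62. ] yaw 16.9
[ 427.4 -509.2  -32. ] yaw 29.4
t 0.1 [ 241.9 -602.7  238. ] [-1.7991e+02  1.0000e-02  2.1880e+01] F [ 0.2  0.4 -0. ] 88.1
```

Emit:
move_arm(increments="50 -34 -60 5 88; 100 -68 -62 10 88; 150 -102 -62 17 88; 200 -136 -62 17 88; 250 -170 -62 17 88; 300 -204 -62 17 88; 352 -239 -62 17 88; 371 -306 -55 20 88; 390 -374 -47 24 88; 408 -441 -40 29 88; 427 -509 -32 29 88; 427 -509 -32 29 88", newtons=25)

```text
time: 1.6
tcp_pos: [0.4477, 0.0313, 0.2703]
ee_rot: [-180.0, 0.0, -6.9]
ft_force: [0.4, -0.8, 0.3]
width: 0.0877
gripper_force: 0.0
```

```bash
python3 g.py 448.8 29.1 215 -7.5  448.8 29.1 129 -7.5
```

```text
[ 1.4  2.  55.3] yaw 0.6
[  1.4   2.  141.3] yaw 0.6
t 1.6 [447.7  31.3 270.3] [-1.7998e+02  4.0000e-02 -6.9400e+00] F [ 0.4 -0.8  0.3] 87.7
```

Emit:
move_arm(increments="0 0 0 0.6 88; 0 0 0 0.6 88; 0 0 20 0.6 88; 0 0 50 0.6 88; 0 0 70 0.6 88; 0 0 90 0.6 88; 0 0 105 0.6 88; 0 0 105 0.6 88")

```text
time: 2.6
tcp_pos: [0.4482, 0.0273, 0.1649]
ee_rot: [180.0, 0.1, -7.8]
ft_force: [-0.5, 0.1, -0.8]
width: 0.0878
gripper_force: 0.0
```

```bash
python3 g.py 448.8 29.1 129 -7.5; python3 -c "
from cell import r;import cv2
a=r.get_image('scene')[120:320,250:450,::-1];b=r.get_image('top')[200:320,200:460,::-1]
import numpy as np
a=cv2.resize(a,(480,480));b=cv2.resize(b,(320,148));c=np.zeros((480,800,3),'uint8');c[:,:480]=a;c[:148,480:]=b;cv2.imwrite('pics/p1.png',c)"
```

```text
[ 0.3 -1.8 35.9] yaw -0.3
t 2.6 [448.2  27.3 164.9] [ 1.7996e+02  1.1000e-01 -7.8000e+00] F [-0.5  0.1 -0.8] 87.8
```

View pics/p1.png

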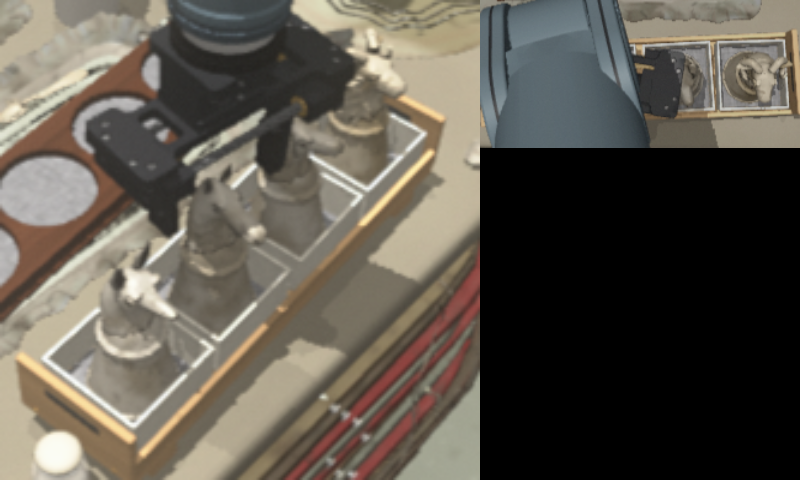

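The gripper straddles the horse cup (centre near px (215,200) of the crop), with the fox (left) and hound (right) clear of the fingers. Descending.

Emit:
move_arm(increments="0 -2 10 0 88; 0 -2 18 0 88; 0 -2 24 0 88; 0 -2 28 0 88; 0 -2 32 0 88; 0 -2 36 0 88; 0 -2 36 0 88")

```text
time: 3.58
tcp_pos: [0.4489, 0.0302, 0.1295]
ee_rot: [180.0, 0.0, -7.7]
ft_force: [0.0, 1.0, -1.0]
width: 0.088
gripper_force: 0.0
```

Emit:
move_arm(increments="0 0 2 0 88; 0 0 4 0 88; 0 0 4 0 88; 0 0 4 0 88")

```text
time: 4.08
tcp_pos: [0.4491, 0.0302, 0.1257]
ee_rot: [180.0, -0.0, -7.7]
ft_force: [-1.0, -0.1, 0.7]
width: 0.088
gripper_force: 0.0
```

Emit:
move_arm(increments="0 0 0 0 60; 0 0 0 0 40; 0 0 0 0 20; 0 0 0 0 20; 0 0 0 0 20; 0 0 0 0 20; 0 0 0 0 20; 0 0 0 0 20", newtons=25)

```text
time: 5.08
tcp_pos: [0.449, 0.0301, 0.1257]
ee_rot: [180.0, 0.0, -7.7]
ft_force: [0.0, -0.4, 0.8]
width: 0.0372
gripper_force: 24.9
```

Emit:
move_arm(increments="0 0 -5 0 20; 0 0 -12 0 20; 0 0 -24 0 20; 0 0 -38 0 20; 0 0 -52 0 20; 0 0 -66 0 20; 0 0 -78 0 20; 0 0 -80 0 20; 0 0 -80 0 20")

```text
time: 6.2
tcp_pos: [0.4489, 0.0302, 0.2056]
ee_rot: [180.0, 0.0, -7.7]
ft_force: [0.4, 0.5, -2.0]
width: 0.0372
gripper_force: 24.7
```

```bash
python3 g.py 632 37 205 4.4 632 37 123.7 4.4
```

```text
[180.5 -31.4   0.6] yaw -12.1
[180.5 -31.4  81.9] yaw -12.1
t 6.2 [448.9  30.2 205.6] [ 1.7999e+02  2.0000e-02 -7.7300e+00] F [ 0.4  0.5 -2. ] 37.2
```

Emit:
move_arm(increments="10 -2 0 -1 20; 30 -5 0 -3 20; 58 -10 0 -5 20; 86 -15 0 -7 20; 114 -20 0 -9 20; 142 -25 0 -11 20; 165 -29 0 -12 20; 180 -31 0 -12 20; 180 -31 0 -12 20; 180 -31 0 -12 20")

```text
time: 7.45
tcp_pos: [0.6309, 0.0368, 0.205]
ee_rot: [-180.0, 0.1, 4.3]
ft_force: [-0.7, -0.3, -1.8]
width: 0.0373
gripper_force: 24.7
```

```bash
python3 g.py 632 37 125 4.4; python3 -c "
from cell import r;import cv2
import numpy as np
a=r.get_image('scene')[80:320,180:450,::-1]
cv2.imwrite('pics/p2.png',cv2.resize(a,None,fx=2.2,fy=2.2))"
```

```text
[ 1.1 -0.1 80. ] yaw -0.1
t 7.45 [630.9  36.8 205. ] [-1.8e+02  9.0e-02  4.3e+00] F [-0.7 -0.3 -1.8] 37.3
```

View pics/p2.png

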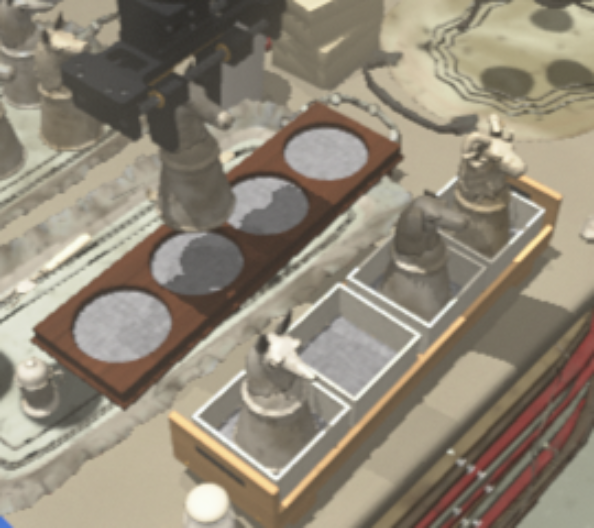

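Horse held upright above the second well (cup base near px (195,215), well at (197,262)). Lowering.

Emit:
move_arm(increments="1 0 12 0 20; 1 0 28 0 20; 1 0 44 0 20; 1 0 58 0 20; 1 0 67 0 20; 1 0 73 0 20; 1 0 77 0 20; 1 0 80 0 20; 1 0 80 0 20")

```text
time: 8.62
tcp_pos: [0.6326, 0.0369, 0.1257]
ee_rot: [180.0, -0.0, 4.3]
ft_force: [0.0, -1.0, -1.2]
width: 0.0373
gripper_force: 24.7
```

Emit:
move_arm(increments="0 0 1 0 20; 0 0 1 0 20; 0 0 1 0 20")

```text
time: 9.0
tcp_pos: [0.6326, 0.0369, 0.1248]
ee_rot: [-180.0, -0.0, 4.3]
ft_force: [-0.2, 0.9, -2.5]
width: 0.0373
gripper_force: 24.7
```

Emit:
move_arm(increments="0 0 1 0 20; 0 0 1.5 0 20; 0 0 1.5 0 20; 0 0 1.5 0 20; 0 0 1.5 0 60; 0 0 1.5 0 88; 0 0 1.5 0 88; 0 0 1.5 0 88; 0 0 1.5 0 88")

```text
time: 10.12
tcp_pos: [0.6325, 0.0369, 0.1231]
ee_rot: [-180.0, 0.0, 4.3]
ft_force: [-0.3, 0.6, 1.3]
width: 0.0851
gripper_force: 0.0
```

Emit:
move_arm(increments="0 0 -10 0 88; 0 0 -25 0 88; 0 0 -45 0 88; 0 0 -80 0 88; 0 0 -110 0 88; 0 0 -110 0 88")

```text
time: 10.88
tcp_pos: [0.6345, 0.0371, 0.2372]
ee_rot: [-180.0, -0.4, 4.3]
ft_force: [0.7, -0.8, 0.6]
width: 0.0879
gripper_force: 0.0
```

```bash
python3 g.py 441.5 129.3 230 7.3 441.5 129.3 125 7.3
```

```text
[-185.6 -106.3    7.2] yaw -3.0
[-185.6 -106.3  112.2] yaw -3.0
t 10.875 [634.5  37.1 237.2] [-180.     -0.38    4.27] F [ 0.7 -0.8  0.6] 87.9
```

Emit:
move_arm(increments="-46 -27 0 -1 88; -92 -53 0 -2 88; -138 -80 0 -3 88; -165 -95 0 -3 88; -184 -106 0 -3 88; -184 -106 0 -3 88; -184 -106 25 -3 88; -184 -106 55 -3 88; -184 -106 80 -3 88; -184 -106 80 -3 88")

```text
time: 12.12
tcp_pos: [0.4411, 0.1278, 0.1518]
ee_rot: [180.0, 0.2, 7.2]
ft_force: [-0.8, -1.4, 0.3]
width: 0.088
gripper_force: 0.0
```

```bash
python3 g.py 441.5 129.3 122 7.3
```

```text
[ 0.6 -1.4 29.8] yaw -0.1
t 12.125 [441.1 127.8 151.8] [179.97   0.19   7.21] F [-0.8 -1.4  0.3] 88.0
```

Emit:
move_arm(increments="0 -1 8 0 88; 0 -1 16 0 88; 0 -1 22 0 88; 0 -1 27 0 88; 0 -1 29 0 88; 0 -1 29 0 88")

```text
time: 12.88
tcp_pos: [0.441, 0.1298, 0.1241]
ee_rot: [180.0, 0.0, 7.3]
ft_force: [-0.3, -0.4, 0.1]
width: 0.0884
gripper_force: 0.0
```

Emit:
move_arm(increments="0 0 0 0 60; 0 0 0 0 40; 0 0 0 0 20; 0 0 0 0 20; 0 0 0 0 20; 0 0 0 0 20; 0 0 0 0 20", newtons=25)

```text
time: 13.75
tcp_pos: [0.4412, 0.1295, 0.1243]
ee_rot: [180.0, -0.0, 7.3]
ft_force: [0.4, -2.6, 1.9]
width: 0.0378
gripper_force: 25.0
```

Emit:
move_arm(increments="0 0 -5 0 20; 0 0 -12 0 20; 0 0 -24 0 20; 0 0 -38 0 20; 0 0 -52 0 20; 0 0 -66 0 20; 0 0 -82 0 20; 0 0 -84 0 20; 0 0 -84 0 20")

```text
time: 14.88
tcp_pos: [0.441, 0.1297, 0.2082]
ee_rot: [180.0, 0.0, 7.3]
ft_force: [-0.0, -0.1, -3.1]
width: 0.037
gripper_force: 24.6
```

```bash
python3 g.py 624 137 205 40; python3 g.py 624 137 121 40
```

```text
[182.5  15.9   3.2] yaw -32.7
t 14.875 [441.  129.7 208.2] [179.99   0.     7.27] F [-0.  -0.1 -3.1] 37.0
[182.5  15.9  87.2] yaw -32.7
t 14.875 [441.  129.7 208.2] [179.99   0.     7.27] F [-0.  -0.1 -3.1] 37.0
```

Emit:
move_arm(increments="10 1 0 -2 20; 30 3 0 -6 20; 58 5 0 -11 20; 86 8 0 -16 20; 114 10 0 -21 20; 142 12 0 -26 20; 165 14 0 -30 20; 182 16 0 -33 20; 182 16 0 -33 20; 182 16 0 -33 20; 182 16 0 -33 20")

```text
time: 16.25
tcp_pos: [0.6229, 0.1371, 0.2081]
ee_rot: [-180.0, 0.0, 40.3]
ft_force: [0.1, 0.4, -2.3]
width: 0.0374
gripper_force: 24.7
```

```bash
python3 g.py 624 137 122 40; python3 -c "
from cell import r;import cv2
import numpy as np
a=r.get_image('scene')[80:320,180:450,::-1]
cv2.imwrite('pics/p3.png',cv2.resize(a,None,fx=2.2,fy=2.2))"
```

```text
[ 0.8  0.7 86.1] yaw 0.3
t 16.25 [622.9 137.1 208.1] [-1.7999e+02  4.0000e-02  4.0280e+01] F [ 0.1  0.4 -2.3] 37.4
```

View pics/p3.png

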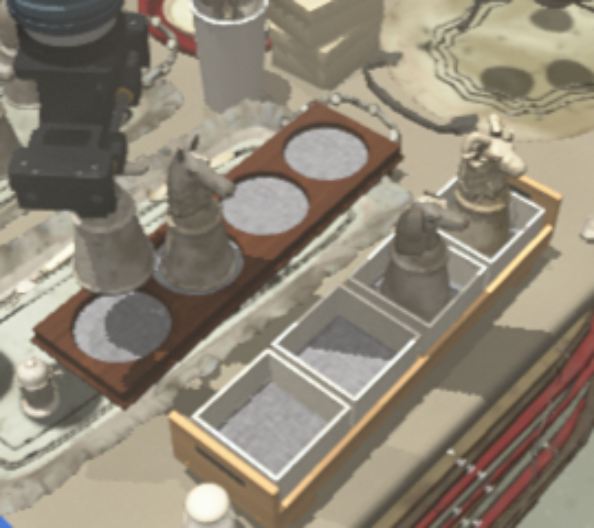

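Horse stands upright in well 2 (px (197,265)). The fox hangs above well 1 (px (122,325)), with the gripper clear of the horse. Lowering.

Emit:
move_arm(increments="1 1 12 0 20; 1 1 28 0 20; 1 1 44 0 20; 1 1 58 0 20; 1 1 69 0 20; 1 1 77 0 20; 1 1 82 0 20; 1 1 84 0 20; 1 1 86 0 20; 1 1 86 0 20; 1 1 86 0 20")

```text
time: 17.68
tcp_pos: [0.6251, 0.1369, 0.1224]
ee_rot: [180.0, -0.0, 40.3]
ft_force: [1.2, -0.3, -3.1]
width: 0.0375
gripper_force: 24.7
```

Emit:
move_arm(increments="0 0 1 0 20; 0 0 1 0 20; 0 0 1 0 20; 0 0 1 0 60; 0 0 1 0 75; 0 0 1 0 75; 0 0 1 0 75; 0 0 1 0 75")

```text
time: 18.68
tcp_pos: [0.6249, 0.1369, 0.1211]
ee_rot: [-180.0, 0.0, 40.3]
ft_force: [0.3, -0.7, -0.5]
width: 0.0749
gripper_force: 0.0
```

Emit:
move_arm(increments="0 0 -10 0 75; 0 0 -25 0 75; 0 0 -45 0 75; 0 0 -80 0 75; 0 0 -110 0 75; 0 0 -130 0 75; 0 0 -130 0 75; 0 0 -130 0 75")

```text
time: 19.68
tcp_pos: [0.6244, 0.1366, 0.2501]
ee_rot: [-180.0, 0.1, 40.3]
ft_force: [0.2, 0.1, -0.7]
width: 0.0749
gripper_force: 0.0
```

```bash
python3 g.py 453.6 -70.7 250 12.8
```

```text
[-2.643e+02  4.770e+01  1.000e-01] yaw 27.5
t 19.675 [624.4 136.6 250.1] [-1.7996e+02  9.0000e-02  4.0270e+01] F [ 0.2  0.1 -0.7] 74.9
```

Emit:
move_arm(increments="-50 9 0 6 75; -100 18 0 12 75; -150 27 0 18 75; -200 36 0 24 75; -245 44 0 27.5 75; -264 48 0 27.5 75; -264 48 0 27.5 75; -264 48 40 27.5 75; -264 48 80 27.5 75; -264 48 100 27.5 75; -264 48 100 27.5 75")

```text
time: 21.05
tcp_pos: [0.4539, -0.069, 0.1496]
ee_rot: [-179.9, 0.2, 12.9]
ft_force: [-0.6, 0.4, 0.5]
width: 0.075
gripper_force: 0.0
```

```bash
python3 g.py 453.6 -70.7 121 12.8;python3 -c "
from cell import r;import cv2
import numpy as np
a=r.get_image('scene')[80:320,180:450,::-1]
cv2.imwrite('pics/p4.png',cv2.resize(a,None,fx=2.2,fy=2.2))"
```

```text
[-0.7  1.6 28.6] yaw 0.1
t 21.05 [453.9 -69.  149.6] [-179.87    0.19   12.89] F [-0.6  0.4  0.5] 75.0
```

View pics/p4.png

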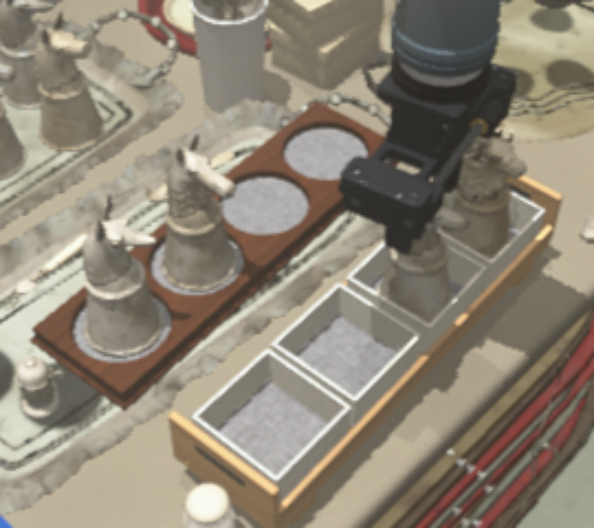

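Fox and horse are seated in wells 1 and 2 (px (122,330), (197,268)). The gripper is over the hound (px (418,270)).

Emit:
move_arm(increments="0 1 8 0 75; 0 1 15 0 75; 0 1 20 0 75; 0 1 24 0 75; 0 1 26 0 75; 0 1 26 0 75; 0 1 26 0 75")

```text
time: 21.98
tcp_pos: [0.455, -0.0714, 0.1254]
ee_rot: [180.0, -0.0, 12.8]
ft_force: [-0.5, 0.7, 0.3]
width: 0.0749
gripper_force: 0.0
```

Emit:
move_arm(increments="0 0 0 0 60; 0 0 0 0 40; 0 0 0 0 20; 0 0 0 0 20; 0 0 0 0 20; 0 0 0 0 20; 0 0 0 0 20", newtons=25)

```text
time: 22.85
tcp_pos: [0.4548, -0.0714, 0.1252]
ee_rot: [-180.0, 0.0, 12.8]
ft_force: [-0.0, 0.3, -1.5]
width: 0.035
gripper_force: 24.6
```

Emit:
move_arm(increments="0 0 -5 0 20; 0 0 -12 0 20; 0 0 -24 0 20; 0 0 -38 0 20; 0 0 -52 0 20; 0 0 -66 0 20; 0 0 -82 0 20; 0 0 -86 0 20; 0 0 -86 0 20")

```text
time: 23.98
tcp_pos: [0.4549, -0.0714, 0.2114]
ee_rot: [180.0, -0.0, 12.8]
ft_force: [-1.0, 0.5, -2.7]
width: 0.035
gripper_force: 24.5
```

```bash
python3 g.py 640 -63 208 -30
```

```text
[182.4  32.7   3.4] yaw 42.8
t 23.975 [454.9 -71.4 211.4] [ 1.7999e+02 -2.0000e-02  1.2770e+01] F [-1.   0.5 -2.7] 35.0
```

Emit:
move_arm(increments="10 2 0 3 20; 30 5 0 8 20; 58 10 0 14 20; 86 15 0 20 20; 114 20 0 26 20; 142 25 0 33 20; 165 30 0 39 20; 183 33 0 43 20; 183 33 0 43 20; 183 33 0 43 20; 183 33 0 43 20")

```text
time: 25.35
tcp_pos: [0.6398, -0.0633, 0.211]
ee_rot: [180.0, 0.0, -30.2]
ft_force: [-0.2, -0.4, -1.7]
width: 0.0348
gripper_force: 24.5
```

```bash
python3 g.py 641 -63 123 -30
```

```text
[ 0.9 -0.9 88. ] yaw -0.2
t 25.35 [639.8 -63.3 211. ] [ 1.7997e+02  4.0000e-02 -3.0200e+01] F [-0.2 -0.4 -1.7] 34.8
```

Emit:
move_arm(increments="0 0 12 0 20; 0 0 28 0 20; 0 0 44 0 20; 0 0 58 0 20; 0 0 69 0 20; 0 0 77 0 20; 0 0 82 0 20; 0 0 86 0 20; 0 0 88 0 20; 0 0 88 0 20; 0 0 88 0 20")

```text
time: 26.72
tcp_pos: [0.6408, -0.0631, 0.1235]
ee_rot: [-180.0, -0.0, -30.2]
ft_force: [-0.5, 0.5, -0.3]
width: 0.0348
gripper_force: 24.6
```

Emit:
move_arm(increments="0 0 1 0 20; 0 0 1 0 20; 0 0 1 0 20; 0 0 1 0 60; 0 0 1 0 75; 0 0 1 0 75; 0 0 1 0 75; 0 0 1 0 75")

```text
time: 27.72
tcp_pos: [0.6406, -0.0631, 0.1221]
ee_rot: [180.0, 0.0, -30.2]
ft_force: [-0.2, -0.8, 0.4]
width: 0.0751
gripper_force: 0.0
```

Emit:
move_arm(increments="0 0 -10 0 75; 0 0 -25 0 75; 0 0 -45 0 75; 0 0 -80 0 75; 0 0 -110 0 75; 0 0 -130 0 75; 0 0 -130 0 75; 0 0 -130 0 75")

```text
time: 28.72
tcp_pos: [0.6402, -0.0631, 0.2519]
ee_rot: [180.0, 0.0, -30.2]
ft_force: [-0.1, 0.3, -0.1]
width: 0.0752
gripper_force: 0.0
```

```bash
python3 g.py 458.1 -170.7 250 1.3
```

```text
[-103.2  184.7    1.9] yaw -31.5
t 28.725 [640.2 -63.1 251.9] [ 1.7998e+02  3.0000e-02 -3.0220e+01] F [-0.1  0.3 -0.1] 75.2
```

Emit:
move_arm(increments="-26 46 0 -8 88; -52 92 0 -16 88; -78 139 0 -24 88; -95 172 0 -31.5 88; -103 185 0 -31.5 88; -103 185 0 -31.5 88; -103 185 20 -31.5 88; -103 185 25 -31.5 88; -103 185 25 -31.5 88")

```text
time: 29.85
tcp_pos: [0.4592, -0.1702, 0.227]
ee_rot: [-180.0, 0.0, 1.3]
ft_force: [0.2, -0.9, -0.3]
width: 0.0882
gripper_force: 0.0
```

```bash
python3 g.py 458.1 -170.7 123 1.3;python3 -c "
from h import *
print(ray('top',(195+690/2.9,220+90/2.9),.17),ray('top',(195+684/2.9,220+140/2.9),.165))
a=r.get_image('scene')[80:320,180:450,::-1]
cv2.imwrite('pics/p5.png',cv2.resize(a,None,fx=2.2,fy=2.2))"
```

```text
[ -1.1   0.5 104. ] yaw 0.0
t 29.85 [ 459.2 -170.2  227. ] [-1.7996e+02  3.0000e-02  1.3200e+00] F [ 0.2 -0.9 -0.3] 88.2
[ 0.46863093 -0.17112533] [ 0.44362357 -0.16872091]
```

View pics/p5.png

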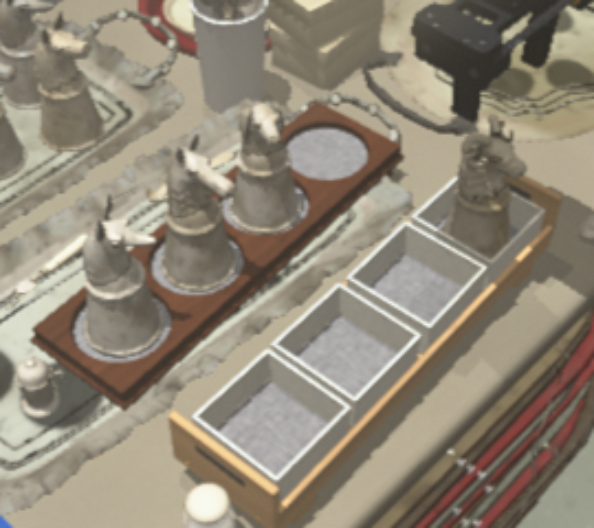

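Three cups are seated in wells 1–3 (px (122,330), (197,265), (265,210)). The ram stands untouched at (483,205), and the gripper is centred above it.

Emit:
move_arm(increments="-1 0 20 0 88; -1 0 40 0 88; -1 0 60 0 88; -1 0 72 0 88; -1 0 82 0 88; -1 0 90 0 88; -1 0 96 0 88; -1 0 101 0 88; -1 0 102 0 88; -1 0 102 0 88")

```text
time: 31.15
tcp_pos: [0.4576, -0.1712, 0.1253]
ee_rot: [180.0, -0.0, 1.3]
ft_force: [-0.6, 0.7, 0.7]
width: 0.0884
gripper_force: 0.0
```

Emit:
move_arm(increments="0 0 0 0 60; 0 0 0 0 40; 0 0 0 0 20; 0 0 0 0 20; 0 0 0 0 20; 0 0 0 0 20; 0 0 0 0 20", newtons=25)

```text
time: 32.02
tcp_pos: [0.4575, -0.1709, 0.1252]
ee_rot: [-180.0, 0.0, 1.3]
ft_force: [0.0, 1.2, 0.7]
width: 0.0419
gripper_force: 24.9
```

Emit:
move_arm(increments="0 0 -5 0 20; 0 0 -12 0 20; 0 0 -24 0 20; 0 0 -38 0 20; 0 0 -52 0 20; 0 0 -66 0 20; 0 0 -82 0 20; 0 0 -86 0 20; 0 0 -86 0 20")

```text
time: 33.15
tcp_pos: [0.4575, -0.1712, 0.2114]
ee_rot: [180.0, -0.0, 1.3]
ft_force: [-0.2, 0.2, -3.2]
width: 0.0411
gripper_force: 24.8
```

```bash
python3 g.py 647.5 -162 210 4.4
```

```text
[190.2  -4.9   1.4] yaw -3.1
t 33.15 [ 457.5 -171.2  211.4] [ 1.7999e+02 -1.0000e-02  1.2700e+00] F [-0.2  0.2 -3.2] 41.1
```

Emit:
move_arm(increments="10 0 0 0 20; 30 -1 0 -1 20; 58 -2 0 -1 20; 86 -3 0 -2 20; 114 -3 0 -2 20; 142 -4 0 -3 20; 167 -5 0 -3 20; 190 -5 0 -3 20; 190 -5 0 -3 20; 190 -5 0 -3 20; 190 -5 0 -3 20")

```text
time: 34.52
tcp_pos: [0.6465, -0.1622, 0.211]
ee_rot: [180.0, 0.1, 4.3]
ft_force: [0.5, -0.2, -2.6]
width: 0.0415
gripper_force: 24.8
```

Emit:
move_arm(increments="0 0 12 0 20; 0 0 28 0 20; 0 0 44 0 20; 0 0 58 0 20; 0 0 69 0 20; 0 0 77 0 20; 0 0 82 0 20; 0 0 86 0 20; 0 0 88 0 20; 0 0 88 0 20; 0 0 88 0 20")

```text
time: 35.9
tcp_pos: [0.6477, -0.1619, 0.1237]
ee_rot: [180.0, -0.1, 4.3]
ft_force: [-0.1, -0.2, -1.1]
width: 0.0413
gripper_force: 24.9
```

Emit:
move_arm(increments="0 0 1 0 20; 0 0 1 0 20; 0 0 1 0 20; 0 0 1 0 60; 0 0 1 0 82; 0 0 1 0 82; 0 0 1 0 82; 0 0 1 0 82")

```text
time: 36.9
tcp_pos: [0.6472, -0.1619, 0.1221]
ee_rot: [-180.0, 0.0, 4.3]
ft_force: [-0.1, -1.0, 0.5]
width: 0.0818
gripper_force: 0.0
```

Emit:
move_arm(increments="0 0 -8 0 82; 0 0 -20 0 82; 0 0 -40 0 82; 0 0 -75 0 82; 0 0 -110 0 82; 0 0 -150 0 82; 0 0 -150 0 82; -100 0 -150 0 82; -150 0 -150 0 82; -200 0 -150 0 82; -200 0 -150 0 82; -200 0 -150 0 82")

```text
time: 38.4
tcp_pos: [0.4481, -0.177, 0.2728]
ee_rot: [180.0, -0.1, 4.2]
ft_force: [0.3, -0.3, -0.3]
width: 0.082
gripper_force: 0.0
```

```bash
python3 -c "
from h import *
a=r.get_image('scene')[80:320,180:450,::-1]
cv2.imwrite('pics/p6.png',cv2.resize(a,None,fx=2.2,fy=2.2))
b=r.get_image('top')[100:300,180:480,::-1];cv2.imwrite('pics/p7.png',cv2.resize(b,None,fx=2,fy=2))"
```

```text
(no output)
```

View pics/p6.png

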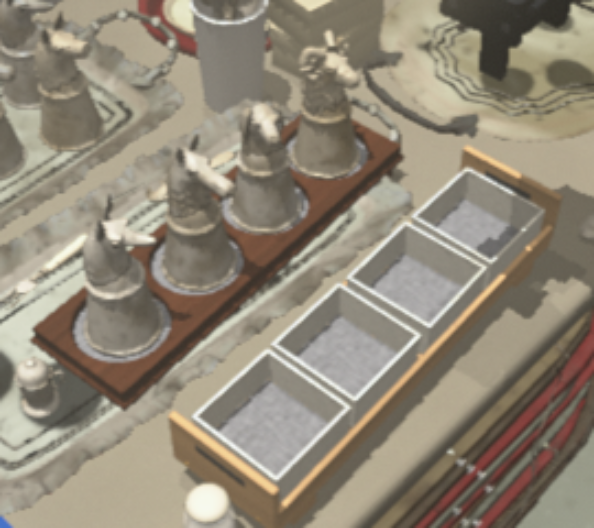

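View pics/p7.png

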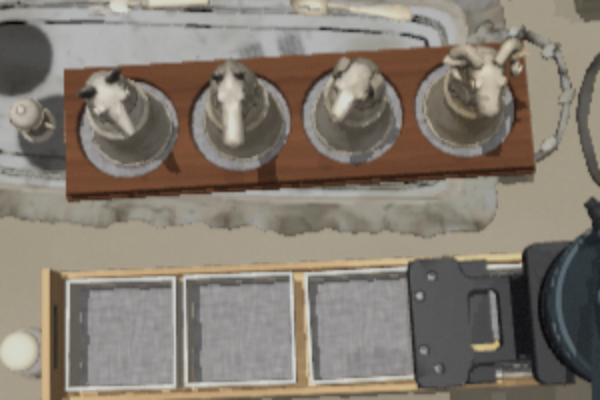

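All four cups stand upright, with a felt margin visible all round each foot, in the order fox, horse, hound, ram (top-view px (128,127), (240,122), (352,117), (465,110)). The arm is clear, so I'm handing the job in.

```bash
python3 -c "
from cell import r
print(r.finish_job())"
```

```text
the job is handed in; nothing more can be done
None
```

The job is handed in: the fox, horse, hound and ram cups stand upright in wells 1–4 from the left, in the same order as their boxes, with the arm clear; the last move ended at 38.4 s of the 99 s allowed, and no verdict was returned.

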